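Hang a roller carrier on the sloped drying rail and send it to the stop

TASK

Hang the roller carrier on the raised end of the sloped rail, uphill of the check ridge: feel for the rail and let the rail take the weight gently while you still hold the carrier, then let go so that it stands there by itself. Then push it gently over the ridge and let it roll on its own down to the end stop, leaving it hanging there and everything else undisturbed.

Things in the scene. Friction and masses are not known exactly. Their poses are not given: they have to be found in the camera images.
- carrier: Roller carrier: loose C-shaped metal frame, about 0.6 kg, 124 x 62 x 190 mm (x, y, z), upright on its foot (80 x 62 mm, with a brass bush up to z = 26 mm). Origin: centre of the foot's underside; z up, x the rolling direction, y across; same fore and aft. Side plate at y = 26 to 32 mm from foot to top; the -y side is the open mouth of the C, free from z = 26 to 106 mm.
- carrier_tab (a point): Middle of the carrier's grip tab: 40 mm long (x), 12 mm thick (y), z = 148 to 190 mm in the carrier's frame, on top of the 6 mm thick top plate (z = 142 to 148 mm). Pinch it from above across y.
- carrier_rollers (a point): Midway between the treads' undersides of the two grooved rollers, 110 mm above the carrier's origin: this point comes to lie on the rail's top. Rollers at x = -40 and +40 mm, tread radius 12 mm, flange radius 16 mm, grooves 14 mm wide with sloping flanks. They turn with slight drag: the carrier rolls down at about 0.1 m/s.
- carrier_bumper (a point): Outer face of the carrier's -x bumper plate: 34 mm wide, z = 118 to 148 mm, x = -62 mm; a like plate is at x = +62 mm. Push the carrier here, low; pushed high, at the tab, it may tip.
- rack: Rail stand, fixed: board 470 x 100 x 12 mm, posts of 15 mm radius at x = -205 and +205 mm. Origin: board's underside centre; x along the rail, +x downhill, z up. Between the posts a steel flat bar, 12 mm wide (y = -6 to 6), 18 mm deep, falls 0.105 rad towards +x. Its height is clamped and NOT reported: top 165 to 195 mm above the origin at x = 0. Load it with no more than 25 N by hand.
- rack_ridge (a point): On the board straight below the check ridge, a round bump 3 mm high across the rail's top, x = -55 mm in the rack's frame. A carrier set uphill of it stays with its downhill roller against it (rollers' middle near x = -103 mm); a push of 2 to 4 N along the rail takes each roller over. There is room to hang the carrier with its rollers' middle at x = -130 to -107 mm.
- rack_stop (a point): On the board below the face of the end stop's rubber buffer, which stands 38 mm high over the rail, x = 179 mm in the rack's frame. A carrier home against it has its rollers' middle at x = 116 mm.
- mug: White mug, 70 x 99 x 89 mm, bystander; origin at the centre of its underside.
- flux_jar: Small jar, 35 mm wide, 38 mm high, bystander; origin at the centre of its underside.
- carton: Small white carton, 42 x 58 x 52 mm, bystander; origin at the centre of its underside.

How it is judged:
On the way, in this order (a step that is already met when the one before it is completed fails the run):
1. the held carrier rests on the rail uphill of the ridge, the rail carrying at least 2 N (contact force between carrier and rack above 2 N and contact force between the fingers and carrier above 0.5 N and height (world z) of carrier above 0.04 m and x of carrier_rollers in the frame of rack below -0.09 m), for 0.2 s.
2. let go, the carrier stands on the rail by itself uphill of the ridge (contact force between the fingers and carrier below 0.1 N and linear speed of carrier below 0.03 m/s and contact force between carrier and rack above 2 N and height (world z) of carrier above 0.04 m and x of carrier_rollers in the frame of rack below -0.09 m), for 0.2 s.
3. past the ridge, it rolls downhill untouched (contact force between anything else and carrier above 1 N and contact force between each of the fingers, the arm and carrier below 0.1 N and linear speed of carrier above 0.03 m/s and x of carrier_rollers in the frame of rack between 0 and 0.105 m), for 0.05 s.
At the end, for the whole second after the job is handed in: The carrier hangs at rest on the rail against the end stop: rollers' middle within 9 mm of x = 116 mm and 10 mm of y = 0 in the rack's frame, foot more than 30 mm above the worktop, leaning less than 0.25 rad, the rail carrying it (x of carrier_rollers in the frame of rack between 0.107 and 0.125 m and y of carrier_rollers in the frame of rack between -0.01 and 0.01 m and height (world z) of carrier above 0.03 m and angle between carrier's own z axis and vertical below 0.25 rad and contact force between carrier and rack above 2 N and linear speed of carrier below 0.02 m/s); the robot touches nothing.
It fails at once if the rail is loaded beyond 25 N through the held or pushed carrier (contact force between carrier and rack above 25 N and contact force between the fingers and carrier above 0.3 N).
It fails at once if the fingers or arm press on the rail stand beyond 25 N (contact force between any of the fingers, the arm and rack above 25 N).
It fails at once if a bystander is moved more than 30 mm (distance of any of mug, flux_jar, carton from where it was at the start of the episode above 0.03 m).
It also fails if it takes over 70 s, if anything falls off the work surface, if the arm or the gripper's body presses on something with over 40 N, if the wrist force passes 120 N, or if a joint passes its speed limit or range.

ROBOT

A 7-joint arm with a two-finger parallel gripper is mounted at the origin on the work surface; the furniture and walls round the work are solid. World frame = base frame: x ahead of the robot, y to its left, z up, the work surface at z = 0. Lengths are in m, angles in rad, forces in N, time in s.
With the tool pointing down it reaches from about 0.4 to 0.875 m from the base axis. Payload 6.5 kg.
Tool frame: the origin (TCP) lies at the very end of the fingers, on their centre line; the grasp point (between the pads) lies 19 mm behind it; z points along the fingers, y is the line along which they close (so a half turn about z gives the same grasp; the last joint's range is limited). The gripper opens to 85 mm and grips with 20 to 120 N. Pads are 22 mm wide; open, the fingers measure 114 mm over their backs; the gripper's body (76 mm by 85 mm) begins 54 mm behind the grasp point. The pads swing forward as they close: fully open they stand 13 mm farther back than shut.
Start: joints at [-1.394, 0.536, -0.004, 1.538, 0.003, 1.067, -0.071], TCP at [0.156, 0.631, 0.231] pointing down, gripper open.
Joint ranges: [-2.7, 2.7], [-0.37, 2.16], [-1.27, 1.26], [0.24, 2.4], [-1.31, 4.45], [0.19, 1.91], [-2.76, 2.76]. Speed limits (rad/s): [2.39, 2.39, 3.14, 3.14, 3.14, 3.14, 3.14].

INTERFACE

Orientations are given as [roll, pitch, yaw] about the fixed x, y, z axes, in that order (R = Rz(yaw) Ry(pitch) Rx(roll)).
In Python, from plant import bot gives the robot as it stands.
- The arm moves only by the shell command python3 -m handwheel 'ROWS' [OPENING]. ROWS is JSON, a list of rows, each an object with "delta_pos": the shift along the tool's x, y, z each as a share of 1 m, from -1 to 1, a list of three; "delta_rot": the turn, a rotation vector about the tool's x, y, z each as a share of 180 degrees, from -1 to 1, a list of three. In form: [{"delta_pos": [x, y, z], "delta_rot": [wx, wy, wz]}, ...]. A call has 1 to 12 rows; each row is the pose to reach, as a shift and turn from the pose commanded when the call began, along the tool's axes at that moment, turning the shorter way round; what a row does not reach only later rows make up. A row lasts 1/12 s, in which the tool goes at most 41.7 mm and 7.16 degrees, less where a joint would pass 70% of its speed; a pose out of reach is approached as far as the arm can. A call with a number of a shift or a turn outside -1 to 1 is refused whole. A call with a gripper value outside its range is refused whole. OPENING is the opening, from 0 (shut) to 1 (fully open), set as the call begins (- or left out, the last holds). The fingers move at their own pace and stop on an object; the grip force is fixed at half the most. Time passes only in rows, so rows that repeat a pose let the fingers close. It gives the time, the measured TCP pose, the force, the opening and the grip force at its end, in the units of the state.
- bot.get_state(): the state, without advancing time (a new reading comes with each control period).
- bot.read_camera(name): name is "side" or "top" or "wrist"; returns a dict with "color" (480x640x3 uint8, red, green, blue), "fov_y" (degrees; the focal length in pixels is half the picture's height over the tangent of half this angle, whatever the lens; pixels are square), "cx", "cy" (the principal point, pixels), "origin" and "attitude" of the camera in the world; the wrist camera has in their place "hand_eye" (4x4, takes a point from camera to tool coordinates, whose origin is the TCP and whose axes are the flange's). Camera axes: x right, y down, z forward; pixel columns grow to the right and rows downward; lengths in m; the calibration is good to about 2 mm. The wrist camera is an equidistant fisheye: a pixel r from the principal point sees the ray r / f radians off the axis. A picture is of the moment at which its call begins: read the wrist's pose just before it. There is no depth.
- bot.sign_off(): hands the job in; it is judged then, once.
The state is a dict: "time": time; "joint_pos": joint angles; "joint_velocities": joint speeds; "tau": joint torques, N m; "tcp_pos": TCP position; "ee_rot": TCP orientation; "ft_force": force on the tool from outside, world axes, zero at the start; "wrist_torque": the same for the moment, N m; "width": opening from 0.0 (shut) to 1.0 (fully open); "finger_force": force on a finger pad.
Only numpy, scipy, OpenCV 4.12 (cv2) and the standard library are available. Lean on these libraries where they do the work, as an engineer would, in place of code of your own. Each camera call takes 0.05 s, during which the arm holds its last target. There are 200 camera calls.

## Working session

There is one attempt and no reset: what is moved stays moved. The work goes in short steps, Python scripts to look and compute and a shell command to move; the robot and the scene stay as the last step left them, time stands still between calls to the robot, and variables do not carry over. Pictures are saved under pics/ and viewed, at most 10 in all, crops included, and the job is handed in when it is done.

```bash
mkdir -p pics; ls; python3 - <<'E'
from plant import bot
import cv2
s=bot.get_state();print(s)
for n in ("side","top"):
    c=bot.read_camera(n);cv2.imwrite(f"pics/{n}0.png",c["color"][:,:,::-1]);print({k:v for k,v in c.items() if k!="color"})
E
```

```text
pics
{'time': 0.0, 'joint_pos': array([-1.39419535,  0.53720104, -0.00446144,  1.53884945,  0.00259716,
        1.06729325, -0.0711827 ]), 'joint_velocities': array([-5.59685242e-04, -1.87356272e-03, -2.26477220e-04, -1.11675813e-03,
       -8.07182910e-04,  1.44404937e-05,  8.05335307e-04]), 'tau': array([ 5.89570027e-04, -5.83414650e+01,  1.04884967e+00, -2.59100014e+01,
        1.23869083e-02,  9.58680088e-03, -7.02103677e-06]), 'tcp_pos': array([0.15612757, 0.63032909, 0.2303995 ]), 'ee_rot': array([-3.13985107e+00,  1.13750057e-04,  2.89889920e+00]), 'ft_force': array([-0.73657813, -0.5931776 ,  0.7922352 ]), 'wrist_torque': array([ 0.04025788, -0.03702602, -0.05095289]), 'finger_force': 0.0, 'width': 0.9987132180730028}
{'fov_y': 45.68360195523559, 'cx': 318.116960817505, 'cy': 249.7201847992407, 'origin': array([ 0.19940557, -0.91822892,  0.88838072]), 'attitude': array([-2.29224007e+00, -1.68508320e-03, -2.75479413e-01])}
{'fov_y': 48.708140391435975, 'cx': 320.34886852954315, 'cy': 240.3911556893763, 'origin': array([ 0.33515835, -0.09554791,  1.45377108]), 'attitude': array([-3.05729739, -0.0163951 , -1.55409876])}
```

View pics/side0.png

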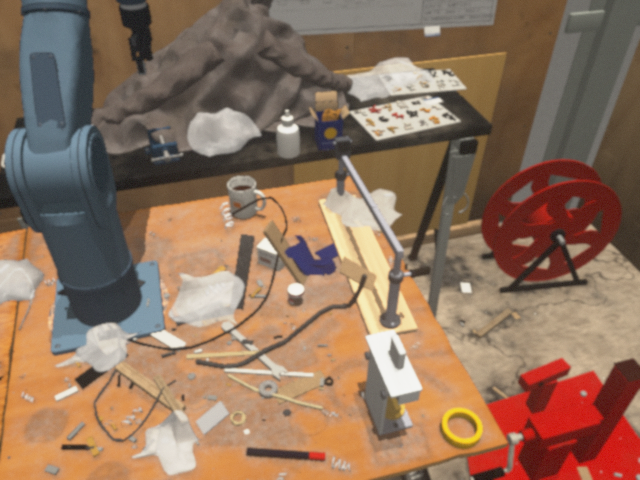

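View pics/top0.png

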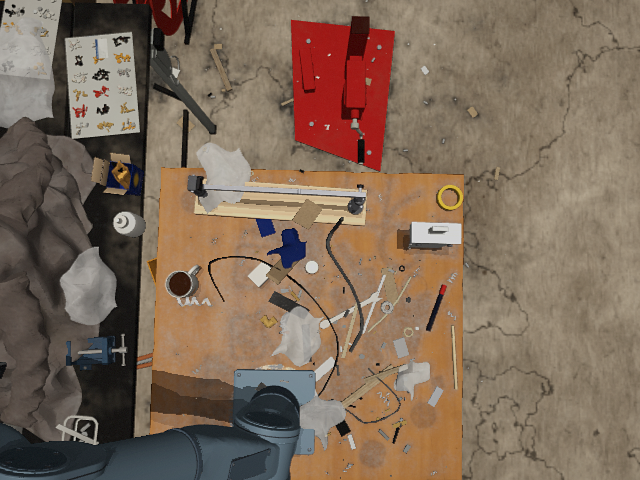

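The side view shows the rail stand, with one end at (345,145) and the other at (398,262), and the carrier at (393,385). In the top view the rail runs from (196,185) to (357,195) and the carrier top is at (437,233). I'll zoom in on both.

```bash
python3 - <<'E'
import cv2,numpy as np
t=cv2.imread("pics/top0.png");s=cv2.imread("pics/side0.png")
a=cv2.resize(t[165:260,180:380],(800,380),interpolation=cv2.INTER_CUBIC)
b=cv2.resize(t[205:260,390:480],(327,200),interpolation=cv2.INTER_CUBIC)
o=np.zeros((600,800,3),np.uint8);o[:380]=a;o[390:590,:327]=b
cv2.imwrite("pics/c1.png",o)
a=cv2.resize(s[125:345,310:430],(327,600),interpolation=cv2.INTER_CUBIC)
b=cv2.resize(s[320:445,350:430],(384,600),interpolation=cv2.INTER_CUBIC)
cv2.imwrite("pics/c2.png",np.hstack([a,b]))
E
```

```text
(no output)
```

View pics/c1.png

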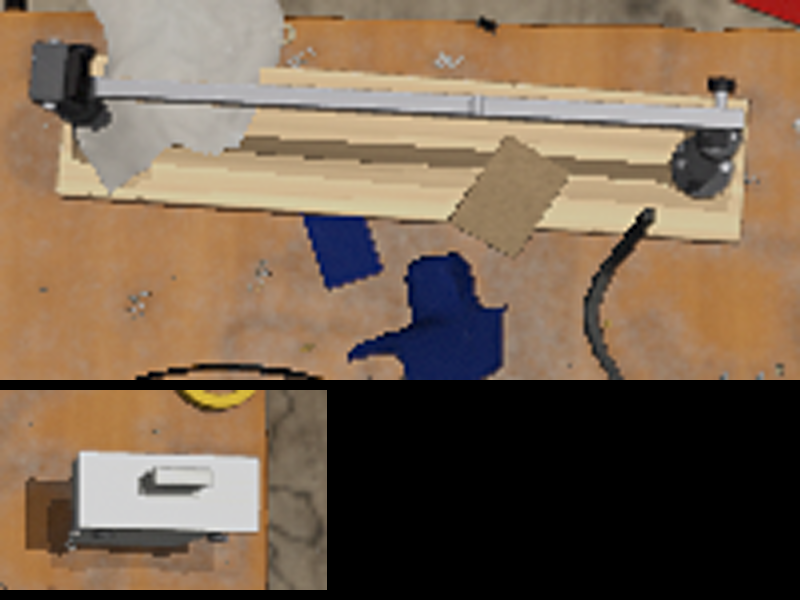

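View pics/c2.png

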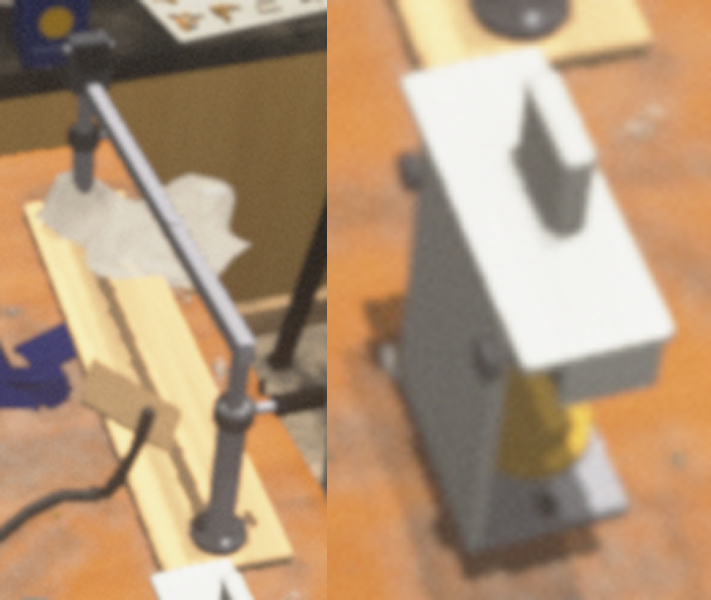

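```bash
cat > h.py <<'E'
import numpy as np,cv2
from scipy.spatial.transform import Rotation as R
from plant import bot
def rot(a): return R.from_euler("xyz",a).as_matrix()
def ray(c,p):
    f=240/np.tan(np.radians(c["fov_y"])/2); d=np.array([(p[0]-c["cx"])/f,(p[1]-c["cy"])/f,1.])
    return np.array(c["origin"]),rot(c["attitude"])@d
def onz(c,p,z):
    o,d=ray(c,p); return o+d*(z-o[2])/d[2]
def proj(c,P):
    f=240/np.tan(np.radians(c["fov_y"])/2); q=rot(c["attitude"]).T@(np.array(P)-c["origin"]); return q[:2]/q[2]*f+[c["cx"],c["cy"]]
def meet(r1,r2):
    (o1,d1),(o2,d2)=r1,r2; A=np.c_[d1,-d2]; s=np.linalg.lstsq(A,o2-o1,rcond=None)[0]
    a,b=o1+s[0]*d1,o2+s[1]*d2; return (a+b)/2,np.linalg.norm(a-b)
# wrist fisheye
def wray(c,st,p):
    f=240/np.tan(np.radians(c["fov_y"])/2); v=np.array([p[0]-c["cx"],p[1]-c["cy"]]); r=np.hypot(*v); t=r/f
    d=np.r_[np.sin(t)*v/max(r,1e-9),np.cos(t)]
    H=c["hand_eye"]; W=rot(st["ee_rot"])
    return st["tcp_pos"]+W@H[:3,3],W@H[:3,:3]@d
def wproj(c,st,P):
    f=240/np.tan(np.radians(c["fov_y"])/2); H=c["hand_eye"]; W=rot(st["ee_rot"])
    q=H[:3,:3].T@(W.T@(np.array(P)-st["tcp_pos"])-H[:3,3]); t=np.arctan2(np.hypot(q[0],q[1]),q[2]); return q[:2]/np.hypot(q[0],q[1])*t*f+[c["cx"],c["cy"]]
E
python3 - <<'E'
from h import *
t=bot.read_camera("top");s=bot.read_camera("side")
im=t["color"].astype(int)
m=((im.min(2)>170)&(im.max(2)-im.min(2)<30)).astype(np.uint8)[205:260,390:480]
m=cv2.morphologyEx(m,cv2.MORPH_CLOSE,np.ones((7,7)))
c=max(cv2.findContours(m,0,2)[0],key=cv2.contourArea); r=cv2.minAreaRect(c); b=cv2.boxPoints(r)+[390,205]
print(r,b); W=np.array([onz(t,p,.148) for p in b]); print("plate",W,W.mean(0))
for p in [(194.5,212.5),(365,225),(367,190)]: print("board",onz(t,p,.012))
# rail ends / ridge : top & side
for a,bp in [((180+745/4,165+118/4),(310+250/2.725,125+345/2.725)),((180+478/4,165+105/4),(310+178/2.725,125+222/2.725)),((180+95/4,165+88/4),(310+95/2.725,125+88/2.725))]:
    print("rail",meet(ray(t,a),ray(s,bp)))
w=bot.read_camera("wrist");print({k:v for k,v in w.items() if k!="color"})
E
```

```text
((45.99913024902344, 27.52938461303711), (48.59663009643555, 20.344144821166992), 1.6846843957901) [[411.41226959 241.98271179]
 [412.01036835 221.64736176]
 [460.58599091 223.07605743]
 [459.98789215 243.41140747]]
plate [[ 0.4459705  -0.34084965  0.148     ]
 [ 0.49673205 -0.34222954  0.148     ]
 [ 0.4954156  -0.46351105  0.148     ]
 [ 0.44459314 -0.46173257  0.148     ]] [ 0.47067782 -0.4020807   0.148     ]
board [0.52758635 0.22778333 0.012     ]
board [ 0.50190162 -0.23877718  0.012     ]
board [ 0.59902527 -0.24336443  0.012     ]
rail (array([ 0.55277989, -0.2216568 ,  0.2098103 ]), np.float64(0.0016626237045138344))
rail (array([ 0.56093637, -0.06276643,  0.19403938]), np.float64(0.0029827978458076437))
rail (array([0.57244353, 0.17265633, 0.16544935]), np.float64(0.003952608408233486))
{'fov_y': 65.70646984690485, 'cx': 316.2733032904636, 'cy': 234.85141524956572, 'hand_eye': array([[ 1.08797031e-03, -9.52048635e-01, -3.05944787e-01,
         7.67880610e-02],
       [ 9.99999065e-01,  1.28935161e-03, -4.56148157e-04,
        -8.64330230e-04],
       [ 8.28745633e-04, -3.05944004e-01,  9.52049148e-01,
        -1.42417480e-01],
       [ 0.00000000e+00,  0.00000000e+00,  0.00000000e+00,
         1.00000000e+00]])}
```

```bash
cat >> h.py <<'E'
def delta(pos,rpy):
    s=bot.get_state(); W=rot(s["ee_rot"]); print("t",round(s["time"],2),"dpos",np.round(W.T@(np.array(pos)-s["tcp_pos"]),4),"drot",np.round(R.from_matrix(W.T@rot(rpy)).as_rotvec()/np.pi,4))
E
python3 -c "
from h import *
delta([.56,-.10,.36],[np.pi,0,1.518])"
```

```text
t 0.25 dpos [-0.5676 -0.6123 -0.1286] drot [-2.000e-04  2.000e-04  4.395e-01]
```

```bash
python3 -m handwheel '[{"delta_pos":[0,0,-0.08],"delta_rot":[0,0,0]},{"delta_pos":[0,0,-0.128],"delta_rot":[0,0,0]},{"delta_pos":[0,0,-0.128],"delta_rot":[0,0,0]},{"delta_pos":[-0.567,-0.612,-0.128],"delta_rot":[0,0,0.44]},{"delta_pos":[-0.567,-0.612,-0.128],"delta_rot":[0,0,0.44]},{"delta_pos":[-0.567,-0.612,-0.128],"delta_rot":[0,0,0.44]},{"delta_pos":[-0.567,-0.612,-0.128],"delta_rot":[0,0,0.44]},{"delta_pos":[-0.567,-0.612,-0.128],"delta_rot":[0,0,0.44]},{"delta_pos":[-0.567,-0.612,-0.128],"delta_rot":[0,0,0.44]},{"delta_pos":[-0.567,-0.612,-0.128],"delta_rot":[0,0,0.44]},{"delta_pos":[-0.567,-0.612,-0.128],"delta_rot":[0,0,0.44]},{"delta_pos":[-0.567,-0.612,-0.128],"delta_rot":[0,0,0.44]}]'
python3 -c "
from h import *
delta([.56,-.10,.36],[np.pi,0,1.518])"
```

```text
time: 1.25
tcp_pos: [0.338, 0.3006, 0.3578]
ee_rot: [3.141, -0.001, 1.768]
ft_force: [1.3, -0.3, 0.1]
width: 0.999
finger_force: 0.0
t 1.25 dpos [-0.4363  0.1393 -0.0025] drot [ 0.     -0.0002  0.0795]
```

```bash
python3 -m handwheel '[{"delta_pos":[-0.436,0.139,0],"delta_rot":[0,0,0.08]},{"delta_pos":[-0.436,0.139,0],"delta_rot":[0,0,0.08]},{"delta_pos":[-0.436,0.139,0],"delta_rot":[0,0,0.08]},{"delta_pos":[-0.436,0.139,0],"delta_rot":[0,0,0.08]},{"delta_pos":[-0.436,0.139,0],"delta_rot":[0,0,0.08]},{"delta_pos":[-0.436,0.139,0],"delta_rot":[0,0,0.08]},{"delta_pos":[-0.436,0.139,0],"delta_rot":[0,0,0.08]},{"delta_pos":[-0.436,0.139,0],"delta_rot":[0,0,0.08]},{"delta_pos":[-0.436,0.139,0],"delta_rot":[0,0,0.08]},{"delta_pos":[-0.436,0.139,0],"delta_rot":[0,0,0.08]},{"delta_pos":[-0.436,0.139,0],"delta_rot":[0,0,0.08]},{"delta_pos":[-0.436,0.139,0],"delta_rot":[0,0,0.08]}]'
python3 - <<'E'
from h import *
delta([.56,-.10,.36],[np.pi,0,1.518])
s=bot.get_state();w=bot.read_camera("wrist");cv2.imwrite("pics/w1.png",w["color"][:,:,::-1]);np.savez("w1.npz",**w,**{"s_"+k:v for k,v in s.items()})
for y,x in((-.2217,.5528),(-.0628,.5609),(.1727,.5724)): print(wproj(w,s,[x,y,.186-.105*(y+.007)]))
E
```

```text
time: 2.25
tcp_pos: [0.5628, -0.1053, 0.3576]
ee_rot: [3.14, 0.006, 1.513]
ft_force: [-0.9, 1.0, 0.8]
width: 1.001
finger_force: 0.0
t 2.25 dpos [ 0.0052 -0.0031 -0.0024] drot [ 0.0005  0.0019 -0.0017]
[310.89688347 336.16559343]
[308.98900152 159.78418478]
[307.52091241 -84.37585678]
```

View pics/w1.png

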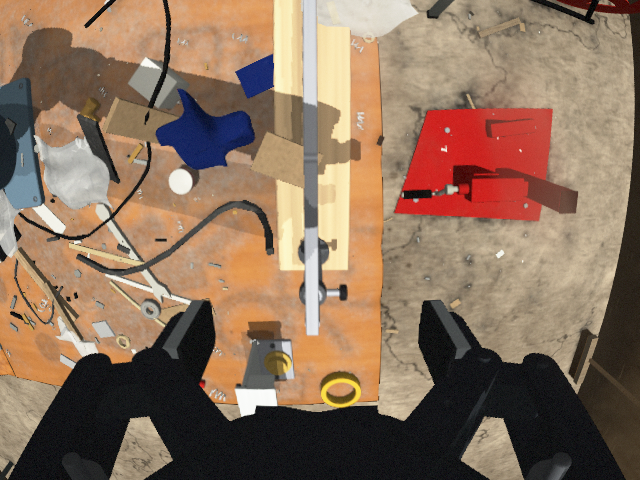

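The wrist view shows the rail end at (312,335) and the ridge at (310,158). Both are within about 2 px of what the stereo estimate predicted. I'll let the arm settle and then measure the rail edges.

```bash
python3 -m handwheel '[{"delta_pos":[0,0,0],"delta_rot":[0,0,0]},{"delta_pos":[0,0,0],"delta_rot":[0,0,0]},{"delta_pos":[0,0,0],"delta_rot":[0,0,0]}]'
python3 - <<'E'
from h import *
s=bot.get_state();w=bot.read_camera("wrist");cv2.imwrite("pics/w2.png",w["color"][:,:,::-1])
im=w["color"].astype(int); 
def onrail(p):
    o,d=wray(w,s,p); # plane z=.186-.105*(y+.007)
    n=np.array([0,.105,1]); return o+d*((.186-.105*.007)-n@o)/(n@d)
for r in (60,100,130,200,225):
    row=im[r,295:330]; g=(row.max(1)-row.min(1)); print(r,row.mean(1).astype(int).tolist())
    ok=np.where((g<25)&(row.mean(1)>100))[0]
    if len(ok): print(ok.min()+295,ok.max()+295,onrail((ok.min()+294.5,r)),onrail((ok.max()+295.5,r)))
for p in((310,158),(312,335)):print(onrail(p))
E
```

```text
time: 2.55
tcp_pos: [0.5614, -0.0946, 0.3577]
ee_rot: [-3.141, -0.001, 1.525]
ft_force: [0.3, 0.5, -1.0]
width: 0.999
finger_force: 0.0
60 [228, 208, 205, 204, 204, 200, 195, 190, 191, 192, 192, 209, 175, 165, 208, 221, 221, 221, 220, 221, 221, 222, 222, 222, 220, 217, 196, 182, 212, 217, 215, 217, 217, 217, 217]
308 321 [0.56126235 0.03399451 0.18169558] [0.57296018 0.03344634 0.18175313]
100 [94, 93, 94, 96, 98, 94, 90, 88, 91, 112, 219, 135, 116, 187, 218, 223, 223, 222, 221, 222, 222, 221, 225, 223, 221, 218, 186, 210, 216, 218, 220, 219, 220, 220, 220]
307 321 [ 0.55892883 -0.00083815  0.18535301] [ 0.57136289 -0.00141508  0.18541358]
130 [94, 93, 94, 94, 98, 96, 97, 96, 91, 102, 124, 121, 94, 111, 119, 119, 120, 120, 116, 117, 118, 123, 121, 122, 121, 113, 110, 117, 121, 128, 128, 127, 128, 133, 132]
308 321 [ 0.55862842 -0.02621537  0.18801761] [ 0.57022437 -0.02674306  0.18807302]
200 [204, 205, 207, 208, 210, 211, 210, 211, 212, 211, 174, 90, 89, 108, 121, 120, 117, 123, 119, 124, 123, 123, 123, 124, 120, 115, 183, 197, 192, 194, 192, 194, 195, 198, 200]
308 320 [ 0.55589812 -0.08467035  0.19415539] [ 0.56682997 -0.08515463  0.19420624]
225 [204, 204, 205, 204, 206, 209, 208, 210, 228, 232, 205, 117, 87, 85, 86, 86, 85, 86, 87, 83, 82, 87, 85, 84, 84, 115, 205, 219, 215, 215, 216, 216, 219, 221, 224]
320 320 [ 0.56506699 -0.10637615  0.1964345 ] [ 0.56591725 -0.10641313  0.19643838]
[ 0.55963646 -0.04966742  0.19048008]
[ 0.55373253 -0.20914905  0.20722565]
```

```bash
python3 - <<'E'
from h import *
im=cv2.imread("pics/w2.png").astype(int).mean(2)
print([(r,int(v)) for r,v in enumerate(im[:,311:318].mean(1)) if 135<r<190])
delta([.476,-.39,.33],[np.pi,0,1.560])
E
```

```text
[(136, 120), (137, 120), (138, 120), (139, 120), (140, 119), (141, 121), (142, 121), (143, 121), (144, 121), (145, 122), (146, 120), (147, 121), (148, 120), (149, 121), (150, 120), (151, 121), (152, 120), (153, 121), (154, 121), (155, 121), (156, 120), (157, 121), (158, 121), (159, 121), (160, 121), (161, 121), (162, 120), (163, 121), (164, 121), (165, 121), (166, 121), (167, 116), (168, 105), (169, 104), (170, 112), (171, 122), (172, 138), (173, 134), (174, 118), (175, 109), (176, 101), (177, 105), (178, 115), (179, 122), (180, 121), (181, 121), (182, 121), (183, 121), (184, 121), (185, 121), (186, 121), (187, 121), (188, 121), (189, 121)]
t 2.6 dpos [-0.299  -0.0719  0.0274] drot [ 0.     -0.0003 -0.0111]
```

```bash
python3 -m handwheel '[{"delta_pos":[-0.299,-0.072,0],"delta_rot":[0,0,-0.011]},{"delta_pos":[-0.299,-0.072,0],"delta_rot":[0,0,-0.011]},{"delta_pos":[-0.299,-0.072,0],"delta_rot":[0,0,-0.011]},{"delta_pos":[-0.299,-0.072,0],"delta_rot":[0,0,-0.011]},{"delta_pos":[-0.299,-0.072,0],"delta_rot":[0,0,-0.011]},{"delta_pos":[-0.299,-0.072,0],"delta_rot":[0,0,-0.011]},{"delta_pos":[-0.299,-0.072,0],"delta_rot":[0,0,-0.011]},{"delta_pos":[-0.299,-0.072,0.027],"delta_rot":[0,0,-0.011]},{"delta_pos":[-0.299,-0.072,0.027],"delta_rot":[0,0,-0.011]},{"delta_pos":[-0.299,-0.072,0.027],"delta_rot":[0,0,-0.011]},{"delta_pos":[-0.299,-0.072,0.027],"delta_rot":[0,0,-0.011]},{"delta_pos":[-0.299,-0.072,0.027],"delta_rot":[0,0,-0.011]}]'
python3 - <<'E'
from h import *
s=bot.get_state();w=bot.read_camera("wrist");cv2.imwrite("pics/w3.png",w["color"][:,:,::-1]);np.savez("w3.npz",**w,**{"s_"+k:v for k,v in s.items()})
print(wproj(w,s,[.477,-.402,.19]))
E
```

```text
time: 3.6
tcp_pos: [0.4769, -0.3898, 0.3316]
ee_rot: [3.14, -0.0, 1.561]
ft_force: [0.8, 1.0, -0.4]
width: 0.998
finger_force: 0.0
[314.44531447 232.37851476]
```

View pics/w3.png

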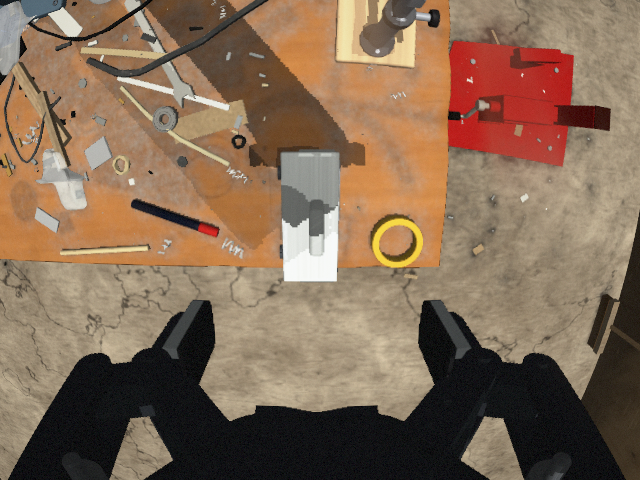

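The tab shows at (316,228) and was predicted at (314,232), so it sits at about (0.4785, -0.399). Now descending to it.

```bash
python3 -c "
from h import *
delta([.4785,-.399,.157],[np.pi,0,1.560])"
```

```text
t 3.65 dpos [-0.0089  0.0014  0.1746] drot [0.0006 0.     0.0001]
```

```bash
python3 -m handwheel '[{"delta_pos":[-0.009,0.0014,0.03],"delta_rot":[0,0,0]},{"delta_pos":[-0.009,0.0014,0.06],"delta_rot":[0,0,0]},{"delta_pos":[-0.009,0.0014,0.09],"delta_rot":[0,0,0]},{"delta_pos":[-0.009,0.0014,0.11],"delta_rot":[0,0,0]},{"delta_pos":[-0.009,0.0014,0.13],"delta_rot":[0,0,0]},{"delta_pos":[-0.009,0.0014,0.145],"delta_rot":[0,0,0]},{"delta_pos":[-0.009,0.0014,0.155],"delta_rot":[0,0,0]},{"delta_pos":[-0.009,0.0014,0.165],"delta_rot":[0,0,0]},{"delta_pos":[-0.009,0.0014,0.174],"delta_rot":[0,0,0]},{"delta_pos":[-0.009,0.0014,0.174],"delta_rot":[0,0,0]},{"delta_pos":[-0.009,0.0014,0.174],"delta_rot":[0,0,0]}]'
python3 -m handwheel '[{"delta_pos":[0,0,0],"delta_rot":[0,0,0]},{"delta_pos":[0,0,0],"delta_rot":[0,0,0]},{"delta_pos":[0,0,0],"delta_rot":[0,0,0]},{"delta_pos":[0,0,0],"delta_rot":[0,0,0]},{"delta_pos":[0,0,0],"delta_rot":[0,0,0]},{"delta_pos":[0,0,0],"delta_rot":[0,0,0]},{"delta_pos":[0,0,0],"delta_rot":[0,0,0]},{"delta_pos":[0,0,0],"delta_rot":[0,0,0]},{"delta_pos":[0,0,0],"delta_rot":[0,0,0]},{"delta_pos":[0,0,0],"delta_rot":[0,0,0]},{"delta_pos":[0,0,0],"delta_rot":[0,0,0]},{"delta_pos":[0,0,0],"delta_rot":[0,0,0]}]' 0
python3 -c "
from h import *
print(bot.get_state()['tau'])"
```

```text
time: 4.57
tcp_pos: [0.4768, -0.4005, 0.1569]
ee_rot: [3.141, 0.0, 1.557]
ft_force: [0.5, -0.0, 0.5]
width: 1.001
finger_force: 0.0
time: 5.57
tcp_pos: [0.4769, -0.4007, 0.1569]
ee_rot: [3.141, 0.0, 1.557]
ft_force: [0.7, 1.0, 2.2]
width: 0.135
finger_force: 59.4
[ 4.72177640e-01 -5.22306633e+01  1.19718727e+01 -1.97159976e+01
  3.38718295e-01  2.98697138e-01  6.22199499e-03]
```

```bash
cat >> h.py <<'E'
RAIL=(R.from_euler("z",-.0505)*R.from_euler("x",-.105)*R.from_euler("xyz",[np.pi,0,np.pi/2])).as_euler("xyz")
E
python3 -c "
from h import *
delta([.475,-.40,.29],[np.pi,0,1.557])
delta([.475,-.1247,.29],RAIL)"
```

```text
t 5.57 dpos [ 0.0006 -0.0018 -0.1331] drot [0.0002 0.0001 0.0001]
t 5.57 dpos [ 0.2759 -0.0055 -0.1332] drot [ 0.0008 -0.0333  0.0117]
```

```bash
python3 -m handwheel '[{"delta_pos":[0,0,-0.01],"delta_rot":[0,0,0]},{"delta_pos":[0,0,-0.03],"delta_rot":[0,0,0]},{"delta_pos":[0,0,-0.055],"delta_rot":[0,0,0]},{"delta_pos":[0,0,-0.08],"delta_rot":[0,0,0]},{"delta_pos":[0,0,-0.105],"delta_rot":[0,0,0]},{"delta_pos":[0,0,-0.125],"delta_rot":[0,0,0]},{"delta_pos":[0,0,-0.133],"delta_rot":[0,0,0]},{"delta_pos":[0,0,-0.133],"delta_rot":[0,0,0]},{"delta_pos":[0,0,-0.133],"delta_rot":[0,0,0]},{"delta_pos":[0,0,-0.133],"delta_rot":[0,0,0]}]'
python3 -c "
from h import *
delta([.475,-.1247,.29],RAIL)"
```

```text
time: 6.4
tcp_pos: [0.4757, -0.3995, 0.2877]
ee_rot: [-3.139, -0.002, 1.557]
ft_force: [0.0, -0.1, -5.7]
width: 0.128
finger_force: 58.9
t 6.4 dpos [ 0.2748 -0.0044 -0.0017] drot [-0.0003 -0.0341  0.0117]
```

Lifted at 5.7 N. Next I'll travel alongside the rail and tilt.

```bash
python3 -m handwheel '[{"delta_pos":[0.015,-0.001,-0.001],"delta_rot":[0,-0.01,0.003]},{"delta_pos":[0.045,-0.002,-0.001],"delta_rot":[0,-0.02,0.006]},{"delta_pos":[0.08,-0.003,-0.001],"delta_rot":[0,-0.034,0.012]},{"delta_pos":[0.12,-0.004,-0.001],"delta_rot":[0,-0.034,0.012]},{"delta_pos":[0.16,-0.004,-0.001],"delta_rot":[0,-0.034,0.012]},{"delta_pos":[0.2,-0.004,-0.001],"delta_rot":[0,-0.034,0.012]},{"delta_pos":[0.235,-0.004,-0.001],"delta_rot":[0,-0.034,0.012]},{"delta_pos":[0.26,-0.004,-0.001],"delta_rot":[0,-0.034,0.012]},{"delta_pos":[0.274,-0.004,-0.001],"delta_rot":[0,-0.034,0.012]},{"delta_pos":[0.274,-0.004,-0.001],"delta_rot":[0,-0.034,0.012]},{"delta_pos":[0.274,-0.004,-0.001],"delta_rot":[0,-0.034,0.012]},{"delta_pos":[0.274,-0.004,-0.001],"delta_rot":[0,-0.034,0.012]}]'
python3 - <<'E'
from h import *
delta([.5595,-.1247,.279],RAIL)
s=bot.get_state()
c=bot.read_camera("side");w=bot.read_camera("wrist")
a=cv2.resize(c["color"][100:340,260:440],(450,600),interpolation=cv2.INTER_CUBIC); b=cv2.resize(w["color"],(350,262))
o=np.zeros((600,800,3),np.uint8);o[:,:450]=a;o[:262,450:]=b
cv2.imwrite("pics/c3.png",o[:,:,::-1])
E
```

```text
time: 7.4
tcp_pos: [0.4756, -0.1274, 0.2901]
ee_rot: [3.141, 0.107, 1.518]
ft_force: [-0.1, 0.7, -5.2]
width: 0.132
finger_force: 59.0
t 7.4 dpos [0.0082 0.0837 0.0103] drot [ 0.0002  0.0008 -0.0006]
```

View pics/c3.png

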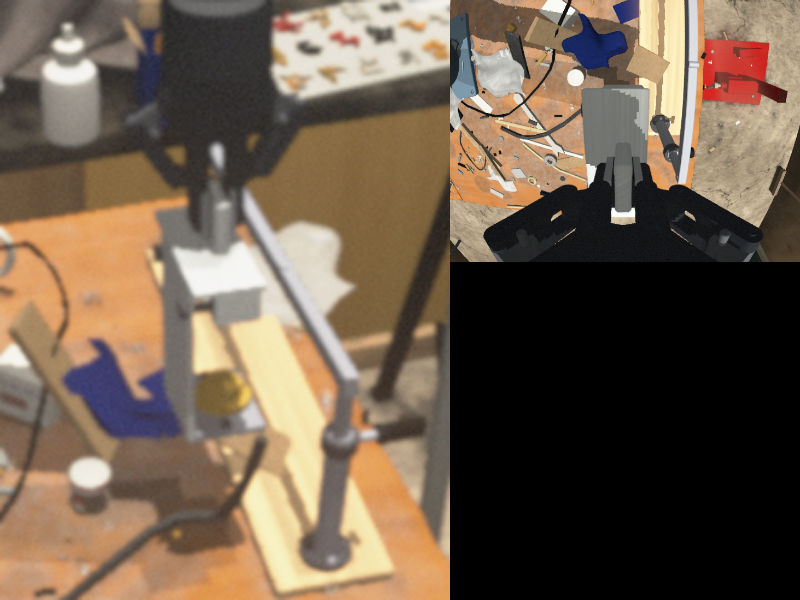

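The carrier's mouth faces the rail at the right height, with the foot well clear. I'll slide it over the rail.

```bash
python3 -m handwheel '[{"delta_pos":[0.002,0.005,0.005],"delta_rot":[0,0,0]},{"delta_pos":[0.004,0.015,0.01],"delta_rot":[0,0,0]},{"delta_pos":[0.008,0.027,0.01],"delta_rot":[0,0,0]},{"delta_pos":[0.008,0.039,0.01],"delta_rot":[0,0,0]},{"delta_pos":[0.008,0.051,0.01],"delta_rot":[0,0,0]},{"delta_pos":[0.008,0.063,0.01],"delta_rot":[0,0,0]},{"delta_pos":[0.008,0.073,0.01],"delta_rot":[0,0,0]},{"delta_pos":[0.008,0.08,0.01],"delta_rot":[0,0,0]},{"delta_pos":[0.008,0.084,0.01],"delta_rot":[0,0,0]},{"delta_pos":[0.008,0.084,0.01],"delta_rot":[0,0,0]},{"delta_pos":[0.008,0.084,0.01],"delta_rot":[0,0,0]},{"delta_pos":[0.008,0.084,0.01],"delta_rot":[0,0,0]}]'
python3 - <<'E'
from h import *
delta([.5595,-.1247,.279],RAIL)
s=bot.get_state();w=bot.read_camera("wrist");cv2.imwrite("pics/w4.png",w["color"][:,:,::-1])
im=w["color"].astype(int)
n=np.array([0,.105,1])
T=rot(s["ee_rot"])
for r in range(5,200,15):
    row=im[r,280:360]; g=row.max(1)-row.min(1); ok=np.where((g<25)&(row.mean(1)>90))[0]+280
    if len(ok)<3: continue
    P=[]
    for u in (ok.min()-.5,ok.max()+.5):
        o,d=wray(w,s,(u,r)); P.append(o+d*((.186-.105*.007)-n@o)/(n@d))
    print(r,ok.min(),ok.max(),len(ok),[np.round(p,4).tolist() for p in P],np.round(T.T@((P[0]+P[1])/2-s["tcp_pos"]),4))
E
```

```text
time: 8.5
tcp_pos: [0.5599, -0.1242, 0.2799]
ee_rot: [3.14, 0.107, 1.519]
ft_force: [-0.2, -0.2, -4.1]
width: 0.133
finger_force: 59.0
t 8.5 dpos [-0.0005 -0.0004  0.0009] drot [ 0.0004  0.0005 -0.0005]
5 303 321 19 [[0.5604, 0.0145, 0.1837], [0.5716, 0.0139, 0.1838]] [ 0.1479 -0.0013  0.0808]
20 303 321 19 [[0.5599, 0.0048, 0.1848], [0.5711, 0.0042, 0.1848]] [ 0.1381 -0.0012  0.0808]
35 303 322 20 [[0.5594, -0.0047, 0.1858], [0.5712, -0.0054, 0.1858]] [ 0.1286 -0.0009  0.0808]
50 302 322 21 [[0.5584, -0.014, 0.1867], [0.5707, -0.0147, 0.1868]] [ 0.1192 -0.0012  0.0809]
65 302 322 21 [[0.5579, -0.0232, 0.1877], [0.5702, -0.0239, 0.1878]] [ 0.1099 -0.0012  0.0809]
80 302 322 21 [[0.5574, -0.0323, 0.1887], [0.5697, -0.033, 0.1887]] [ 0.1007 -0.0012  0.0809]
95 302 322 21 [[0.557, -0.0414, 0.1896], [0.5693, -0.042, 0.1897]] [ 0.0917 -0.0012  0.0809]
110 303 322 20 [[0.5571, -0.0504, 0.1906], [0.5688, -0.051, 0.1906]] [ 0.0826 -0.0009  0.0809]
125 303 322 20 [[0.5566, -0.0593, 0.1915], [0.5684, -0.0599, 0.1916]] [ 0.0736 -0.0009  0.081 ]
140 303 322 20 [[0.5561, -0.0683, 0.1924], [0.568, -0.0689, 0.1925]] [ 0.0646 -0.0009  0.081 ]
155 303 331 29 [[0.5556, -0.0773, 0.1934], [0.5729, -0.0782, 0.1935]] [0.0555 0.0018 0.081 ]
170 280 359 80 [[0.5411, -0.0856, 0.1942], [0.5895, -0.0879, 0.1945]] [0.0465 0.0033 0.081 ]
185 280 359 80 [[0.5404, -0.0948, 0.1952], [0.5892, -0.0972, 0.1955]] [0.0373 0.0033 0.081 ]
```

View pics/w4.png

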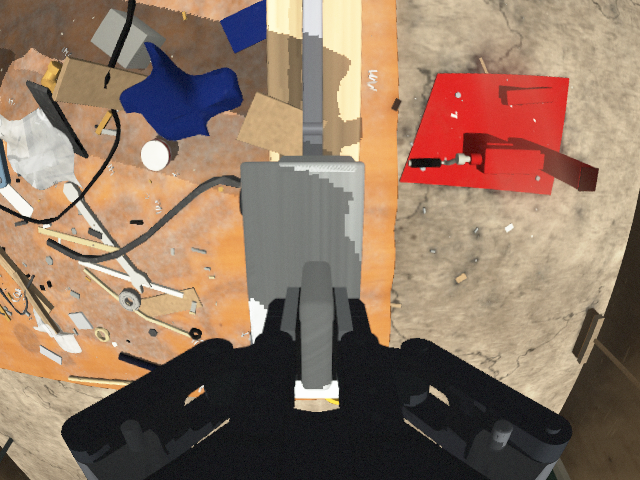

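The rail centre is within about 1 mm of the tab centreline and parallel to the tool, and the ridge is about 72 mm ahead of the rollers' middle. I'll shift 8 mm downhill and lower to just above contact.

```bash
python3 -m handwheel '[{"delta_pos":[0.003,0,0.004],"delta_rot":[0,0,0]},{"delta_pos":[0.006,0,0.01],"delta_rot":[0,0,0]},{"delta_pos":[0.008,0,0.016],"delta_rot":[0,0,0]},{"delta_pos":[0.008,0,0.02],"delta_rot":[0,0,0]},{"delta_pos":[0.008,0,0.023],"delta_rot":[0,0,0]},{"delta_pos":[0.008,0,0.025],"delta_rot":[0,0,0]},{"delta_pos":[0.008,0,0.026],"delta_rot":[0,0,0]},{"delta_pos":[0.008,0,0.026],"delta_rot":[0,0,0]},{"delta_pos":[0.008,0,0.026],"delta_rot":[0,0,0]},{"delta_pos":[0.008,0,0.026],"delta_rot":[0,0,0]},{"delta_pos":[0.008,0,0.026],"delta_rot":[0,0,0]}]'
python3 -m handwheel '[{"delta_pos":[0,0,0.0005],"delta_rot":[0,0,0]},{"delta_pos":[0,0,0.001],"delta_rot":[0,0,0]},{"delta_pos":[0,0,0.0015],"delta_rot":[0,0,0]},{"delta_pos":[0,0,0.002],"delta_rot":[0,0,0]},{"delta_pos":[0,0,0.002],"delta_rot":[0,0,0]}]'
```

```text
time: 9.47
tcp_pos: [0.561, -0.1189, 0.2535]
ee_rot: [3.139, 0.107, 1.519]
ft_force: [-0.5, 1.0, -6.2]
width: 0.129
finger_force: 59.0
time: 9.88
tcp_pos: [0.5608, -0.119, 0.2512]
ee_rot: [3.14, 0.107, 1.519]
ft_force: [0.3, -0.7, -5.0]
width: 0.131
finger_force: 59.0
```

```bash
python3 -m handwheel '[{"delta_pos":[0,0,0.0005],"delta_rot":[0,0,0]},{"delta_pos":[0,0,0.001],"delta_rot":[0,0,0]},{"delta_pos":[0,0,0.0015],"delta_rot":[0,0,0]},{"delta_pos":[0,0,0.0015],"delta_rot":[0,0,0]}]'
```

```text
time: 10.22
tcp_pos: [0.5608, -0.1192, 0.2497]
ee_rot: [3.14, 0.107, 1.519]
ft_force: [0.3, -1.1, -5.9]
width: 0.131
finger_force: 59.0
```

```bash
for i in 1 ; do python3 -m handwheel '[{"delta_pos":[0,0,0.0005],"delta_rot":[0,0,0]},{"delta_pos":[0,0,0.001],"delta_rot":[0,0,0]},{"delta_pos":[0,0,0.0015],"delta_rot":[0,0,0]},{"delta_pos":[0,0,0.0015],"delta_rot":[0,0,0]}]';done
```

```text
time: 10.55
tcp_pos: [0.5609, -0.1194, 0.2487]
ee_rot: [3.139, 0.107, 1.519]
ft_force: [-0.7, 0.6, -0.5]
width: 0.131
finger_force: 59.9
```

```bash
python3 -m handwheel '[{"delta_pos":[0,0,0.0005],"delta_rot":[0,0,0]},{"delta_pos":[0,0,0.001],"delta_rot":[0,0,0]},{"delta_pos":[0,0,0.001],"delta_rot":[0,0,0]}]'
```

```text
time: 10.8
tcp_pos: [0.5611, -0.1197, 0.2484]
ee_rot: [3.139, 0.107, 1.519]
ft_force: [-3.0, 1.8, 6.8]
width: 0.128
finger_force: 61.0
```

```bash
python3 -m handwheel '[{"delta_pos":[0,0,0.0005],"delta_rot":[0,0,0]},{"delta_pos":[0,0,0.001],"delta_rot":[0,0,0]},{"delta_pos":[0,0,0.001],"delta_rot":[0,0,0]}]'
```

```text
time: 11.05
tcp_pos: [0.5613, -0.1198, 0.2482]
ee_rot: [3.138, 0.106, 1.519]
ft_force: [-4.8, 2.3, 14.2]
width: 0.131
finger_force: 61.9
```

Contact is at z≈0.2488. The load is about 20 N with a sideways force of -5 N, so I'll back off and then ease the carrier sideways.

```bash
python3 -m handwheel '[{"delta_pos":[0,0,-0.001],"delta_rot":[0,0,0]},{"delta_pos":[0,0,-0.0015],"delta_rot":[0,0,0]},{"delta_pos":[0,0,-0.0015],"delta_rot":[0,0,0]},{"delta_pos":[0,0,-0.0015],"delta_rot":[0,0,0]}]'
```

```text
time: 11.38
tcp_pos: [0.5611, -0.1195, 0.2484]
ee_rot: [3.139, 0.107, 1.519]
ft_force: [-3.1, 2.0, 5.5]
width: 0.131
finger_force: 60.7
```

```bash
python3 -m handwheel '[{"delta_pos":[0,-0.0005,0],"delta_rot":[0,0,0]},{"delta_pos":[0,-0.001,0],"delta_rot":[0,0,0]},{"delta_pos":[0,-0.001,0],"delta_rot":[0,0,0]},{"delta_pos":[0,-0.001,0],"delta_rot":[0,0,0]}]'
```

```text
time: 11.72
tcp_pos: [0.5596, -0.1192, 0.2473]
ee_rot: [3.14, 0.107, 1.519]
ft_force: [-0.9, 0.4, -3.4]
width: 0.13
finger_force: 59.4
```

It dropped 1 mm as it moved sideways, so it had been on the groove flank. I'll nudge further and lower.

```bash
python3 -m handwheel '[{"delta_pos":[0,-0.0007,0],"delta_rot":[0,0,0]},{"delta_pos":[0,-0.0007,0.0005],"delta_rot":[0,0,0]},{"delta_pos":[0,-0.0007,0.001],"delta_rot":[0,0,0]},{"delta_pos":[0,-0.0007,0.001],"delta_rot":[0,0,0]}]'
```

```text
time: 12.05
tcp_pos: [0.5591, -0.1194, 0.2471]
ee_rot: [3.14, 0.107, 1.519]
ft_force: [-3.5, 1.0, 0.5]
width: 0.134
finger_force: 60.1
```

```bash
python3 -m handwheel '[{"delta_pos":[0,-0.0003,0.0004],"delta_rot":[0,0,0]},{"delta_pos":[0,-0.0005,0.0008],"delta_rot":[0,0,0]},{"delta_pos":[0,-0.0005,0.0008],"delta_rot":[0,0,0]},{"delta_pos":[0,-0.0005,0.0008],"delta_rot":[0,0,0]}]'
```

```text
time: 12.38
tcp_pos: [0.559, -0.1195, 0.247]
ee_rot: [3.139, 0.106, 1.519]
ft_force: [-2.5, 1.6, 7.6]
width: 0.129
finger_force: 60.9
```

```bash
python3 -m handwheel '[{"delta_pos":[0,0,-0.0015],"delta_rot":[0,0,0]},{"delta_pos":[0,-0.0005,-0.0015],"delta_rot":[0,0,0]},{"delta_pos":[0,-0.001,-0.0015],"delta_rot":[0,0,0]},{"delta_pos":[0,-0.001,-0.0015],"delta_rot":[0,0,0]}]'
```

```text
time: 12.72
tcp_pos: [0.5576, -0.1192, 0.2472]
ee_rot: [3.14, 0.107, 1.519]
ft_force: [0.2, 0.4, -5.5]
width: 0.131
finger_force: 59.1
```

```bash
python3 -m handwheel '[{"delta_pos":[0,0,0.0005],"delta_rot":[0,0,0]},{"delta_pos":[0,0,0.001],"delta_rot":[0,0,0]},{"delta_pos":[0,0,0.001],"delta_rot":[0,0,0]}]'
```

```text
time: 12.97
tcp_pos: [0.5577, -0.1194, 0.247]
ee_rot: [3.139, 0.107, 1.519]
ft_force: [-2.5, 1.7, 3.9]
width: 0.127
finger_force: 60.4
```

It's seated on the flat of the groove, at z 0.247 for x anywhere from 0.5577 to 0.559. I'll lighten the load and then release.

```bash
python3 -m handwheel '[{"delta_pos":[0,0,-0.0004],"delta_rot":[0,0,0]},{"delta_pos":[0,0,-0.0004],"delta_rot":[0,0,0]},{"delta_pos":[0,0,-0.0004],"delta_rot":[0,0,0]},{"delta_pos":[0,0,-0.0004],"delta_rot":[0,0,0]}]'
```

```text
time: 13.3
tcp_pos: [0.5577, -0.1194, 0.2471]
ee_rot: [3.139, 0.107, 1.519]
ft_force: [-2.2, -0.1, 1.8]
width: 0.132
finger_force: 59.9
```

```bash
python3 -m handwheel '[{"delta_pos":[0,0,0],"delta_rot":[0,0,0]},{"delta_pos":[0,0,0],"delta_rot":[0,0,0]},{"delta_pos":[0,0,0],"delta_rot":[0,0,0]},{"delta_pos":[0,0,0],"delta_rot":[0,0,0]},{"delta_pos":[0,0,0],"delta_rot":[0,0,0]},{"delta_pos":[0,0,0],"delta_rot":[0,0,0]},{"delta_pos":[0,0,0],"delta_rot":[0,0,0]},{"delta_pos":[0,0,0],"delta_rot":[0,0,0]}]' 0.6
python3 - <<'E'
from h import *
delta([0,0,0],RAIL)
s=bot.get_state();c=bot.read_camera("side");w=bot.read_camera("wrist")
a=cv2.resize(c["color"][100:340,260:440],(450,600),interpolation=cv2.INTER_CUBIC); b=cv2.resize(w["color"],(350,262))
o=np.zeros((600,800,3),np.uint8);o[:,:450]=a;o[:262,450:]=b
cv2.imwrite("pics/c5.png",o[:,:,::-1])
E
```

```text
time: 13.97
tcp_pos: [0.5577, -0.1193, 0.247]
ee_rot: [3.139, 0.107, 1.519]
ft_force: [0.1, 0.4, -0.1]
width: 0.602
finger_force: 0.0
t 13.97 dpos [ 0.1162 -0.5636  0.2347] drot [ 0.0006  0.0006 -0.0003]
```

View pics/c5.png

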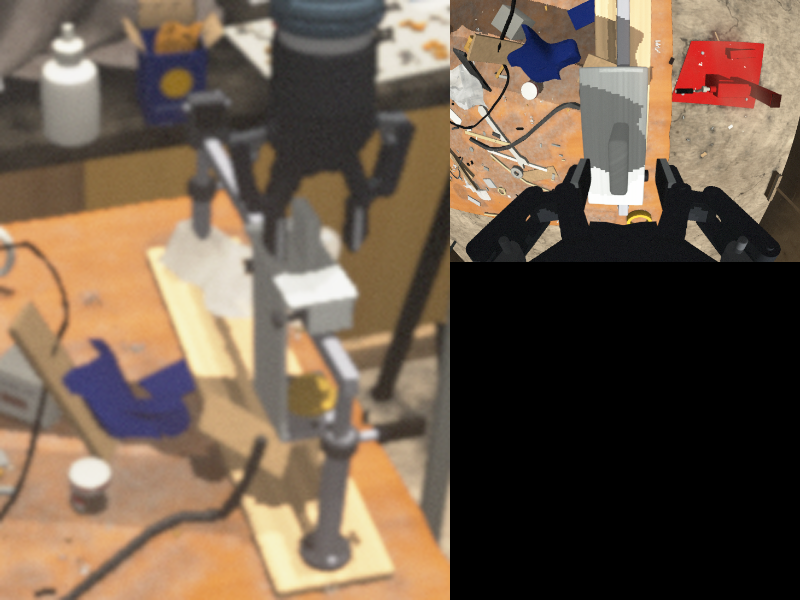

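The carrier hangs upright on the rail and has rolled up against the ridge. I'll retreat up, move uphill, close the gripper, and lower behind the bumper.

```bash
python3 -m handwheel '[{"delta_pos":[0,0,-0.01],"delta_rot":[0,0,0]},{"delta_pos":[0,0,-0.03],"delta_rot":[0,0,0]},{"delta_pos":[0,0,-0.055],"delta_rot":[0,0,0]},{"delta_pos":[0,0,-0.08],"delta_rot":[0,0,0]},{"delta_pos":[-0.02,0,-0.085],"delta_rot":[0,0,0]},{"delta_pos":[-0.05,0,-0.085],"delta_rot":[0,0,0]},{"delta_pos":[-0.075,0,-0.085],"delta_rot":[0,0,0]},{"delta_pos":[-0.08,0,-0.085],"delta_rot":[0,0,0]},{"delta_pos":[-0.08,0,-0.085],"delta_rot":[0,0,0]},{"delta_pos":[-0.08,0,-0.085],"delta_rot":[0,0,0]}]'
python3 -m handwheel '[{"delta_pos":[0,0,0],"delta_rot":[0,0,0]},{"delta_pos":[0,0,0],"delta_rot":[0,0,0]},{"delta_pos":[0,0,0],"delta_rot":[0,0,0]},{"delta_pos":[0,0,0],"delta_rot":[0,0,0]},{"delta_pos":[0,0,0],"delta_rot":[0,0,0]},{"delta_pos":[0,0,0],"delta_rot":[0,0,0]},{"delta_pos":[0,0,0],"delta_rot":[0,0,0]},{"delta_pos":[0,0,0],"delta_rot":[0,0,0]},{"delta_pos":[0,0,0],"delta_rot":[0,0,0]},{"delta_pos":[0,0,0],"delta_rot":[0,0,0]}]' 0
python3 - <<'E'
from h import *
s=bot.get_state();w=bot.read_camera("wrist");t=bot.read_camera("top")
cv2.imwrite("pics/w6.png",w["color"][:,:,::-1])
W=rot(s["ee_rot"]); B=np.array([.5577,-.1193,.247])
for x in(-.044,):
  for y in (-.02,.02):
    print("plate rear edge top pred px",wproj(w,s,B+W@[x,y,.009]))
E
```

```text
time: 14.9
tcp_pos: [0.554, -0.1892, 0.3402]
ee_rot: [3.139, 0.106, 1.519]
ft_force: [0.1, 0.4, 0.1]
width: 0.601
finger_force: 0.0
time: 15.73
tcp_pos: [0.5538, -0.1897, 0.34]
ee_rot: [3.14, 0.107, 1.519]
ft_force: [-0.8, 0.9, 0.4]
width: -0.003
finger_force: 0.0
plate rear edge top pred px [283.19698425 183.26433769]
plate rear edge top pred px [345.25492694 183.27849614]
```

View pics/w6.png

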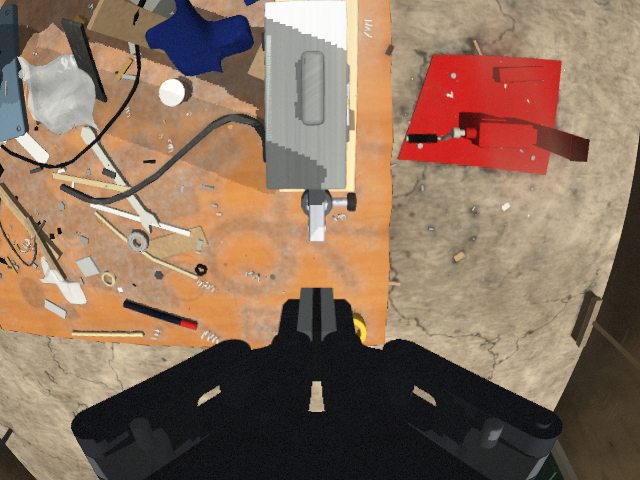

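The plate's rear edge is at row 188 and the closed fingers at (317,290), so there's about 2 cm of clearance. Lowering to bumper height.

```bash
python3 -m handwheel '[{"delta_pos":[0,0,0.02],"delta_rot":[0,0,0]},{"delta_pos":[0,0,0.045],"delta_rot":[0,0,0]},{"delta_pos":[0,0,0.07],"delta_rot":[0,0,0]},{"delta_pos":[0,0,0.09],"delta_rot":[0,0,0]},{"delta_pos":[0,0,0.103],"delta_rot":[0,0,0]},{"delta_pos":[0,0,0.11],"delta_rot":[0,0,0]},{"delta_pos":[0,0,0.115],"delta_rot":[0,0,0]},{"delta_pos":[0,0,0.115],"delta_rot":[0,0,0]},{"delta_pos":[0,0,0.115],"delta_rot":[0,0,0]}]'
python3 -m handwheel '[{"delta_pos":[0.004,0,0],"delta_rot":[0,0,0]},{"delta_pos":[0.008,0,0],"delta_rot":[0,0,0]},{"delta_pos":[0.012,0,0],"delta_rot":[0,0,0]},{"delta_pos":[0.015,0,0],"delta_rot":[0,0,0]},{"delta_pos":[0.017,0,0],"delta_rot":[0,0,0]},{"delta_pos":[0.017,0,0],"delta_rot":[0,0,0]}]'
```

```text
time: 16.58
tcp_pos: [0.5539, -0.2021, 0.2263]
ee_rot: [3.139, 0.107, 1.519]
ft_force: [-0.4, -0.3, 0.4]
width: 0.002
finger_force: 0.0
time: 17.08
tcp_pos: [0.5545, -0.1842, 0.2238]
ee_rot: [3.14, 0.106, 1.52]
ft_force: [0.9, -0.0, 0.2]
width: -0.001
finger_force: 0.0
```

```bash
python3 -m handwheel '[{"delta_pos":[0.002,0,0],"delta_rot":[0,0,0]},{"delta_pos":[0.004,0,0],"delta_rot":[0,0,0]},{"delta_pos":[0.006,0,0],"delta_rot":[0,0,0]},{"delta_pos":[0.008,0,0],"delta_rot":[0,0,0]},{"delta_pos":[0.01,0,0],"delta_rot":[0,0,0]},{"delta_pos":[0.012,0,0],"delta_rot":[0,0,0]}]'
python3 -m handwheel '[{"delta_pos":[0.002,0,0],"delta_rot":[0,0,0]},{"delta_pos":[0.004,0,0],"delta_rot":[0,0,0]},{"delta_pos":[0.006,0,0],"delta_rot":[0,0,0]},{"delta_pos":[0.008,0,0],"delta_rot":[0,0,0]},{"delta_pos":[0.008,0,0],"delta_rot":[0,0,0]},{"delta_pos":[0.008,0,0],"delta_rot":[0,0,0]}]'
cat > look.py <<'E'
from h import *
t=bot.read_camera("top");s=bot.read_camera("side")
im=t["color"]; cv2.imwrite("pics/tl.png",im[:,:,::-1])
m=((im.min(2)>190)&(im.max(2).astype(int)-im.min(2)<25)).astype(np.uint8); m[:165]=0;m[235:]=0;m[:,:255]=0;m[:,370:]=0
m=cv2.morphologyEx(m,cv2.MORPH_OPEN,np.ones((7,7)))
c=cv2.findContours(m,0,2)[0]
for k in c:
    x,y,w,h=cv2.boundingRect(k);print(x,y,w,h,[onz(t,(u,y+h/2),.235)[:2].round(4).tolist() for u in (x,x+w)])
E
python3 look.py
```

```text
time: 17.58
tcp_pos: [0.5549, -0.1728, 0.2225]
ee_rot: [3.14, 0.107, 1.519]
ft_force: [0.3, 1.1, -0.6]
width: -0.003
finger_force: 0.0
time: 18.08
tcp_pos: [0.5554, -0.165, 0.2217]
ee_rot: [3.14, 0.107, 1.52]
ft_force: [0.3, 0.3, 0.6]
width: -0.001
finger_force: 0.0
268 180 13 15 [[0.5596, 0.0099], [0.5602, -0.0203]]
```

```bash
python3 - <<'E'
from h import *
a=cv2.imread("pics/tl.png")[160:250,180:380]
w=bot.read_camera("wrist")["color"][:,:,::-1]
o=np.zeros((600,800,3),np.uint8);o[:240,:533]=cv2.resize(a,(533,240));o[240:,:480]=cv2.resize(w,(480,360))
s=bot.read_camera("side")["color"][100:300,280:420,::-1];o[240:600,530:782]=cv2.resize(s,(252,360))
cv2.imwrite("pics/c7.png",o)
E
```

```text
(no output)
```

View pics/c7.png

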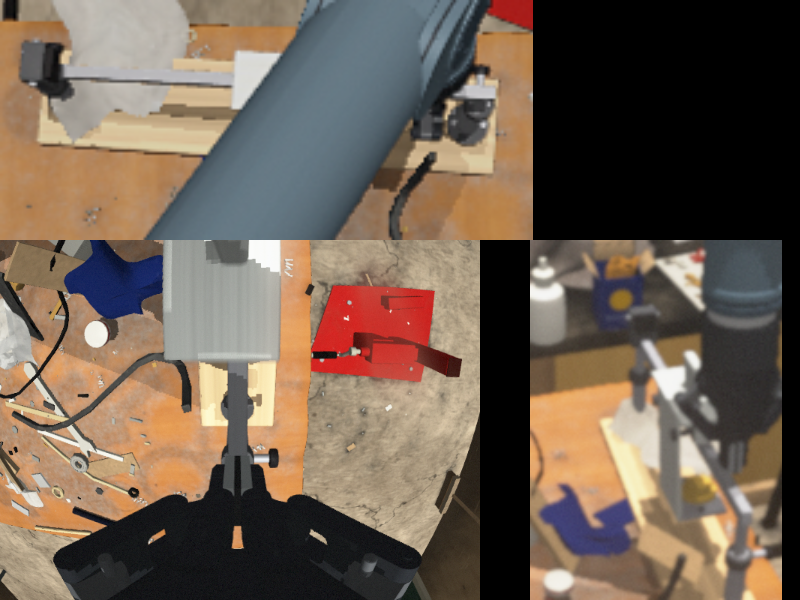

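The first roller is over. The carrier is rolling on until its second roller meets the ridge, so I'll follow it.

```bash
python3 -m handwheel '[{"delta_pos":[0.004,0,0],"delta_rot":[0,0,0]},{"delta_pos":[0.01,0,0],"delta_rot":[0,0,0]},{"delta_pos":[0.016,0,0],"delta_rot":[0,0,0]},{"delta_pos":[0.022,0,0],"delta_rot":[0,0,0]},{"delta_pos":[0.028,0,0],"delta_rot":[0,0,0]},{"delta_pos":[0.034,0,0],"delta_rot":[0,0,0]},{"delta_pos":[0.039,0,0],"delta_rot":[0,0,0]},{"delta_pos":[0.043,0,0],"delta_rot":[0,0,0]},{"delta_pos":[0.046,0,0],"delta_rot":[0,0,0]},{"delta_pos":[0.048,0,0],"delta_rot":[0,0,0]},{"delta_pos":[0.048,0,0],"delta_rot":[0,0,0]},{"delta_pos":[0.048,0,0],"delta_rot":[0,0,0]}]'
python3 look.py
```

```text
time: 19.28
tcp_pos: [0.5578, -0.1177, 0.2166]
ee_rot: [3.139, 0.107, 1.519]
ft_force: [-0.4, -0.4, 0.8]
width: 0.001
finger_force: 0.0
```

```bash
python3 -m handwheel '[{"delta_pos":[0.002,0,0],"delta_rot":[0,0,0]},{"delta_pos":[0.004,0,0],"delta_rot":[0,0,0]},{"delta_pos":[0.006,0,0],"delta_rot":[0,0,0]},{"delta_pos":[0.008,0,0],"delta_rot":[0,0,0]},{"delta_pos":[0.01,0,0],"delta_rot":[0,0,0]},{"delta_pos":[0.012,0,0],"delta_rot":[0,0,0]},{"delta_pos":[0.014,0,0],"delta_rot":[0,0,0]},{"delta_pos":[0.016,0,0],"delta_rot":[0,0,0]}]'
python3 - <<'E'
from h import *
s=bot.get_state();w=bot.read_camera("wrist")["color"];w2=bot.read_camera("side")["color"][100:300,280:420]
# rear plate edge row: brightness down the column left of the tab
g=w.astype(int).mean(2)[:,285:300].mean(1); print([int(v) for v in g[100:290:5]])
o=np.zeros((360,732,3),np.uint8);o[:,:480]=cv2.resize(w,(480,360));o[:,480:]=cv2.resize(w2,(252,360));cv2.imwrite("pics/c8.png",o[:,:,::-1])
E
```

```text
time: 20.05
tcp_pos: [0.5586, -0.1014, 0.2149]
ee_rot: [3.14, 0.107, 1.519]
ft_force: [-0.4, -0.1, 1.2]
width: 0.0
finger_force: 0.0
[174, 177, 174, 172, 170, 171, 170, 168, 170, 175, 171, 170, 170, 170, 173, 174, 174, 171, 171, 171, 172, 172, 171, 170, 137, 121, 124, 123, 124, 124, 124, 124, 123, 124, 124, 123, 123, 123]
```

View pics/c8.png

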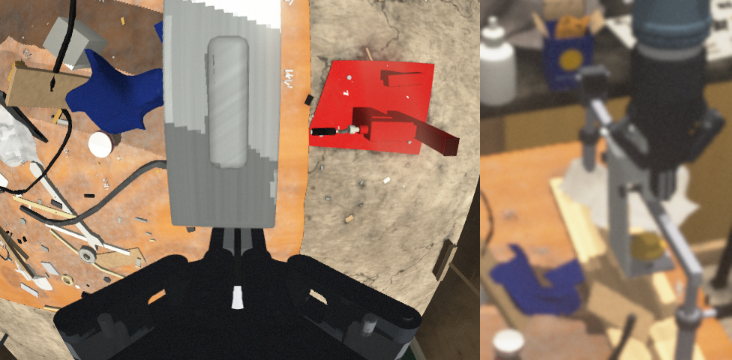

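I've now viewed 12 pictures, which is over the limit of 10, so from here I'll only use numeric checks. The fingers are right at the bumper with the second roller at the ridge; now a gentle push.

```bash
cat > edge.py <<'E'
from h import *
w=bot.read_camera("wrist")["color"]; g=w.astype(int).mean(2)[:,285:300].mean(1)
s=bot.get_state(); print(round(s["time"],2),s["tcp_pos"].round(4),s["ft_force"].round(1)); print([int(v) for v in g[10:290:8]])
E
python3 -m handwheel '[{"delta_pos":[0.002,0,0],"delta_rot":[0,0,0]},{"delta_pos":[0.004,0,0],"delta_rot":[0,0,0]},{"delta_pos":[0.006,0,0],"delta_rot":[0,0,0]},{"delta_pos":[0.008,0,0],"delta_rot":[0,0,0]}]'
python3 edge.py
python3 -m handwheel '[{"delta_pos":[0.002,0,0],"delta_rot":[0,0,0]},{"delta_pos":[0.004,0,0],"delta_rot":[0,0,0]},{"delta_pos":[0.006,0,0],"delta_rot":[0,0,0]},{"delta_pos":[0.006,0,0],"delta_rot":[0,0,0]}]'
python3 edge.py
```

```text
time: 20.48
tcp_pos: [0.5591, -0.0937, 0.2141]
ee_rot: [3.139, 0.107, 1.519]
ft_force: [-0.1, -0.2, 0.4]
width: -0.003
finger_force: 0.2
20.53 [ 0.5591 -0.0927  0.2138] [ 0.1  0.9 -0.1]
[250, 170, 170, 171, 170, 156, 168, 168, 170, 171, 170, 174, 178, 170, 169, 167, 166, 170, 168, 170, 174, 175, 171, 172, 173, 173, 150, 125, 125, 125, 125, 124, 124, 125, 125]
time: 20.87
tcp_pos: [0.5593, -0.0869, 0.2132]
ee_rot: [3.14, 0.106, 1.52]
ft_force: [-0.2, 0.1, -0.6]
width: 0.001
finger_force: 0.0
20.92 [ 0.5593 -0.0872  0.2132] [ 0.5 -0.9  0.2]
[155, 158, 158, 158, 160, 161, 162, 161, 163, 165, 154, 140, 164, 170, 171, 172, 172, 172, 173, 173, 174, 174, 125, 121, 122, 122, 122, 121, 216, 223, 221, 221, 222, 224, 213]
```

It's rolling away from the fingers. I'll hold still while it runs.

```bash
python3 -m handwheel '[{"delta_pos":[0,0,0],"delta_rot":[0,0,0]},{"delta_pos":[0,0,0],"delta_rot":[0,0,0]},{"delta_pos":[0,0,0],"delta_rot":[0,0,0]},{"delta_pos":[0,0,0],"delta_rot":[0,0,0]},{"delta_pos":[0,0,0],"delta_rot":[0,0,0]},{"delta_pos":[0,0,0],"delta_rot":[0,0,0]},{"delta_pos":[0,0,0],"delta_rot":[0,0,0]},{"delta_pos":[0,0,0],"delta_rot":[0,0,0]},{"delta_pos":[0,0,0],"delta_rot":[0,0,0]},{"delta_pos":[0,0,0],"delta_rot":[0,0,0]},{"delta_pos":[0,0,0],"delta_rot":[0,0,0]},{"delta_pos":[0,0,0],"delta_rot":[0,0,0]}]'
python3 edge.py
python3 -m handwheel '[{"delta_pos":[0,0,-0.01],"delta_rot":[0,0,0]},{"delta_pos":[0,0,-0.03],"delta_rot":[0,0,0]},{"delta_pos":[0,0,-0.06],"delta_rot":[0,0,0]},{"delta_pos":[-0.03,0,-0.09],"delta_rot":[0,0,0]},{"delta_pos":[-0.06,0,-0.1],"delta_rot":[0,0,0]},{"delta_pos":[-0.1,0,-0.1],"delta_rot":[0,0,0]},{"delta_pos":[-0.13,0,-0.1],"delta_rot":[0,0,0]},{"delta_pos":[-0.16,0,-0.1],"delta_rot":[0,0,0]},{"delta_pos":[-0.16,0,-0.1],"delta_rot":[0,0,0]},{"delta_pos":[-0.16,0,-0.1],"delta_rot":[0,0,0]},{"delta_pos":[-0.16,0,-0.1],"delta_rot":[0,0,0]},{"delta_pos":[-0.16,0,-0.1],"delta_rot":[0,0,0]}]'
cat > fin.py <<'E'
from h import *
t=bot.read_camera("top");im=t["color"]
m=((im.min(2)>185)&(im.max(2).astype(int)-im.min(2)<25)).astype(np.uint8); m[:165]=0;m[220:]=0;m[:,:185]=0;m[:,370:]=0
m=cv2.morphologyEx(m,cv2.MORPH_OPEN,np.ones((7,7)))
for k in cv2.findContours(m,0,2)[0]:
    (x,y,w,h)=cv2.boundingRect(k);print((x,y,w,h),cv2.minAreaRect(k),onz(t,cv2.minAreaRect(k)[0],.212).round(4))
o=np.array([.5645,-.0078,0]);
for z,rx,ry in((.212,.054,.02),(.212,.054,-.032),(.212,.178,.02),(.212,.178,-.032)):
    print("pred plate corner px",proj(t,[o[0]+.05*rx-ry,o[1]+rx,z]).round(1))
E
python3 fin.py
```

```text
time: 21.92
tcp_pos: [0.5593, -0.0878, 0.2134]
ee_rot: [3.14, 0.107, 1.519]
ft_force: [0.5, 0.8, -0.1]
width: 0.003
finger_force: 0.0
21.97 [ 0.5593 -0.0877  0.2134] [ 0.1 -0.1  0.4]
[99, 212, 213, 134, 104, 103, 106, 108, 102, 105, 105, 109, 111, 106, 109, 108, 106, 106, 133, 169, 168, 170, 171, 171, 169, 184, 219, 223, 223, 224, 222, 221, 223, 224, 214]
time: 22.97
tcp_pos: [0.552, -0.2343, 0.3298]
ee_rot: [3.14, 0.106, 1.521]
ft_force: [-0.3, -0.1, -0.2]
width: -0.001
finger_force: 0.0
(200, 176, 51, 24) ((224.72445678710938, 187.51121520996094), (50.43699264526367, 21.223485946655273), 2.8624050617218018) [0.5618 0.114  0.212 ]
pred plate corner px [253.3 194.2]
pred plate corner px [253.9 172.5]
pred plate corner px [200.7 190.5]
pred plate corner px [201.5 168.8]
```

```bash
python3 -m handwheel '[{"delta_pos":[0,0,0],"delta_rot":[0,0,0]},{"delta_pos":[0,0,0],"delta_rot":[0,0,0]},{"delta_pos":[0,0,0],"delta_rot":[0,0,0]},{"delta_pos":[0,0,0],"delta_rot":[0,0,0]},{"delta_pos":[0,0,0],"delta_rot":[0,0,0]},{"delta_pos":[0,0,0],"delta_rot":[0,0,0]},{"delta_pos":[0,0,0],"delta_rot":[0,0,0]},{"delta_pos":[0,0,0],"delta_rot":[0,0,0]},{"delta_pos":[0,0,0],"delta_rot":[0,0,0]},{"delta_pos":[0,0,0],"delta_rot":[0,0,0]}]' >/dev/null
python3 fin.py | head -1; python3 -c "
from plant import bot
print(bot.sign_off())"
```

```text
(200, 176, 51, 24) ((224.72445678710938, 187.51121520996094), (50.43699264526367, 21.223485946655273), 2.8624050617218018) [0.5618 0.114  0.212 ]
the job is handed in; nothing more can be done
None
```

I hung the carrier above the ridge, released it, and pushed it over; it rolled untouched to the end stop, where the top camera shows it at rest, and I handed the job in at about 24 s (no verdict returned; I viewed 12 pictures, over the limit of 10).

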